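# Pry open the ring expander and hold its lever at the third click

## Task

Pry up the cover of the green ring expander with the thin bench knife by lifting its front lip, and swing it right back, well past upright, so that it stays open. Lay the knife back down on the bench, clear of the expander, and let go of it; then with the closed fingertips press the red lever inside down by exactly three clicks, never reaching a fourth. Finish while still holding the lever down at the third click, for it springs back when let go; leave the cover open and the loose tools lying around undisturbed.

Things in the scene. Friction and masses are not known exactly. Their poses are not given: they have to be found in the camera images.
- expander: Ring expander, fixed: open-topped green housing 120 x 98 mm (x, y), walls 5 mm thick and 72 mm high, but the front wall only 62 mm: a blade slot 78 mm wide is left from z = 62 to 72 mm below the shut cover. Origin on the bench under the housing's middle; +x from front (lip) to back (hinge), z up. A 45 mm tall post with a ring stands at y = +78 mm; hard teeth stand inside at x over +5 mm.
- cover_lip (a point): Middle of the lower front edge of the grey metal cover, a plate 4 mm thick, 126 mm from hinge to lip and 100 mm wide. Shut, its underside is 72 mm above the bench and its lip at x = -66 mm of the expander, 6 mm in front of the front wall.
- cover_hinge (a point): Middle of the cover's hinge line, at the back of the expander (its frame: x = +60, y = 0, z = 72 mm); the hinge line runs along the expander's y axis.
- cover (a joint): Opening angle of the cover in rad: 0 shut (it may start up to 0.04 ajar), 1.57 upright, 1.95 fully back against its stop. A stiff friction hinge (0.07 N m, about 1 N at the lip): the cover stays where it is left.
- lever_pad (a point): Middle of the top face of the lever's red pad (22 x 26 mm in the expander's x, y, 6 mm thick). At rest 60 mm above the bench at x = -30, y = 0 mm of the expander, tilted 0.45 rad (front edge highest), level after three clicks; it moves on an arc of 60 mm radius about a level axis along y at x = +22, z = 30 mm of the expander.
- lever (a joint): Lever angle, rad: 0 at rest (up), grows as the pad is pressed down. A notch every 0.15 rad (9 mm of pad travel): three clicks = 0.45; stop at 0.78. A spring always pushes it back up. At the pad 6 to 13 N is needed to leave a notch, the push then falls to about 3 N and rises sharply again as the next notch is reached: that rise is the click. Do not press on past the third.
- knife_grip (a point): Middle of the wooden handle of the bench knife, half-way up (9 mm above the bench as it lies). The handle is 90 mm long (knife's x), 18 mm wide and 18 mm high; the knife's +x points to the blade, z up. 70 g, loose.
- knife_tip (a point): Tip of the knife's blade, 115 mm from the middle of the handle along the knife's +x and at the same height. The steel blade is 64 mm long, 12 mm wide and 2.5 mm thick, flat (thin in z).
- loupe_mid (a point): Middle of a small black loupe, 25 x 50 x 21 mm, loose; a bystander.
- pliers_mid (a point): Middle of a pair of red-handled pliers, 53 x 142 x 10 mm, loose; a bystander.
- tweezers_mid (a point): Middle of a pair of steel tweezers, 15 x 124 x 9 mm, loose; a bystander.
- file_mid (a point): Middle of a file with a wooden handle, 21 x 195 x 20 mm, loose; a bystander.

How it is judged (in metres and radians):
On the way, in this order (a step that is already met when the one before it is completed fails the run):
1. the cover is lifted by the knife blade, not by the fingers (value of joint cover above 0.3 rad and contact force between knife and cover above 0.2 N), for 0.1 s.
2. the cover is swung back past upright (value of joint cover above 1.6 rad), for 0.2 s.
3. the knife lies on the bench again, let go (height (world z) of each of knife_grip, knife_tip below 0.02 m and contact force between the fingers and knife below 0.05 N), for 0.2 s.
At the end, for the whole second after the job is handed in: The fingers hold the lever at the third notch (0.45 rad, within 0.07) with more than 1 N; the cover stands open past upright (over 1.6 rad); the knife lies flat on the bench (handle middle and tip below 20 mm), touching neither the fingers nor the expander (all of step 3 and value of joint lever between 0.38 and 0.52 rad and contact force between the fingers and lever above 1 N and contact force between knife and lever below 0.05 N and value of joint cover above 1.6 rad and contact force between knife and expander below 0.05 N); the arm keeps its last pose, push and grip.
It fails at once if the lever goes on to the fourth click (value of joint lever above 0.58 rad).
It fails at once if a bystander is moved by more than 30 mm (distance of any of loupe_mid, pliers_mid, tweezers_mid, file_mid from where it was at the start of the episode above 0.03 m).
It also fails if it takes over 72 s, if anything falls off the work surface, if the arm or the gripper's body presses on something with over 40 N, if the wrist force passes 120 N, or if a joint passes its speed limit or range.

## Robot

A 7-joint arm with a two-finger parallel gripper is mounted at the origin on a cart in front of the work surface, level with it; the furniture and walls round the work are solid. World frame = base frame: x ahead of the robot, y to its left, z up, the work surface at z = 0. Lengths are in mm, angles in rad, forces in N, time in s.
With the tool pointing down it reaches from about 350 to 775 mm from the base axis. Payload 3.1 kg.
Tool frame: the origin (TCP) lies between the finger pads; the fingertips stand 19 mm ahead of it and the grasp point (between the pads) is the TCP; z points along the fingers, y is the line along which they close (so a half turn about z gives the same grasp; the last joint's range is limited). The gripper opens to 85 mm and grips with 20 to 120 N. Pads are 22 mm wide; open, the fingers measure 114 mm over their backs; the gripper's body (76 mm by 85 mm) begins 54 mm behind the grasp point. The pads swing forward as they close: fully open they stand 13 mm farther back than shut.
Start: joints at [1.168, 0.311, 0.014, 1.512, -0.004, 1.319, -0.027], TCP at [194.196, -514.592, 250.304] pointing down, gripper open.
Joint ranges: [-2.7, 2.7], [-0.3, 1.91], [-1.27, 1.3], [0.12, 2.57], [-1.44, 4.58], [0.2, 2.03], [-3.05, 3.05]. Speed limits (rad/s): [2.79, 2.79, 3.14, 3.14, 3.14, 3.14, 3.14].

## Interface

Orientations are given as a unit quaternion [x, y, z, w].
In Python, from cell import * gives the robot as it stands.
- The arm moves only by the shell command python3 -m crank 'ROWS' [FORCE]. ROWS is JSON, one flat list of numbers, 5 for each row, row after row: the shift along the world's x, y, z in mm, then the turn about the world's z in rad, then the opening in per cent of the stroke, from 0 (shut) to 100 (fully open). In form: [tx, ty, tz, roll, gripper, tx, ty, tz, roll, gripper, ...]. A call has 1 to 5 rows; each row is the pose to reach, as a shift and turn from the pose commanded when the call began; what a row does not reach only later rows make up. A row lasts 1/12 s, in which the tool goes at most 41.7 mm and 7.16 degrees, less where a joint would pass 70% of its speed; a pose out of reach is approached as far as the arm can. A call with a gripper value outside its range is refused whole. The fingers move at their own pace and stop on an object; FORCE is the grip in N (left out, the last holds). Time passes only in rows, so rows that repeat a pose let the fingers close. It gives the time, the measured TCP pose, the force, the opening and the grip force at its end, in the units of the state.
- observe(): the state, without advancing time (a new reading comes with each control period).
- grab_frame(name): name is "scene" or "top" or "wrist"; returns a dict with "frame" (480x640x3 uint8, red, green, blue), "mtx" (3x3 intrinsics, pixels), "R" (3x3) and "t" (3): a world point X has camera coordinates R X + t; the wrist camera has in their place "mount" (4x4, takes a point from camera to tool coordinates, whose origin is the TCP and whose axes are the flange's). Camera axes: x right, y down, z forward; pixel columns grow to the right and rows downward; lengths in mm; the calibration is good to about 2 mm. A picture is of the moment at which its call begins: read the wrist's pose just before it. There is no depth.
- hand_in(): hands the job in; it is judged then, once.
The state is a dict: "clock": time; "joints": joint angles; "qd": joint speeds; "joint_torque": joint torques, N m; "ee_pos": TCP position; "tool_rot": TCP orientation; "ft_force": force on the tool from outside, world axes, zero at the start; "ft_torque": the same for the moment, N m; "grip_width": finger opening in mm; "finger_force": force on a finger pad.
Only numpy, scipy, OpenCV 4.12 (cv2) and the standard library are available. Lean on these libraries where they do the work, as an engineer would, in place of code of your own. Each camera call takes 0.05 s, during which the arm holds its last target. There are 200 camera calls.

## Working session

There is one attempt and no reset: what is moved stays moved. The work goes in short steps, Python scripts to look and compute and a shell command to move; the robot and the scene stay as the last step left them, time stands still between calls to the robot, and variables do not carry over. Pictures are saved under pics/ and viewed, at most 13 in all, crops included, and the job is handed in when it is done.

```bash
ls; mkdir -p pics; python3 - <<'E'
from cell import *
import cv2, numpy as np
s=observe(); print(s['clock'],s['ee_pos'],s['tool_rot'],s['grip_width'])
for n in ("scene","top"):
    f=grab_frame(n); cv2.imwrite(f'pics/{n}0.png',f['frame'][:,:,::-1]); np.savez(f'{n}0.npz',**f)
    print(n,f['mtx'].tolist(),np.round(f['R'],3).tolist(),np.round(f['t'],1).tolist())
E
```

```text
pics
0.0 [ 193.90570867 -513.94672246  249.19650868] [ 9.83767740e-01  1.79442493e-01 -2.70462287e-04 -1.16271251e-03] 85.12574114519877
scene [[529.401292717988, 0.0, 316.09229930817617], [0.0, 529.401292717988, 237.01023861266708], [0.0, 0.0, 1.0]] [[0.578, -0.816, 0.014], [-0.351, -0.264, -0.898], [0.737, 0.514, -0.439]] [-368.2, 198.0, 912.9]
top [[540.2340828724043, 0.0, 321.9566760985009], [0.0, 540.2340828724043, 234.4034493195918], [0.0, 0.0, 1.0]] [[0.014, -1.0, -0.006], [-0.988, -0.013, -0.153], [0.153, 0.009, -0.988]] [-123.8, 502.2, 1175.6]
```

View pics/top0.png

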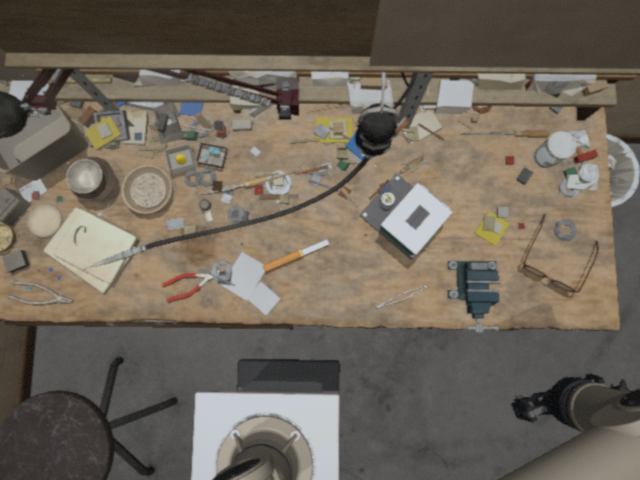

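View pics/scene0.png

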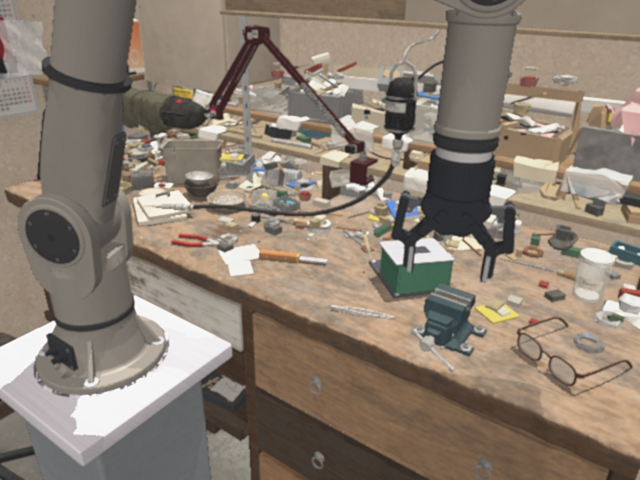

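The top view shows the expander at about (415,219), with its ring post upper-left at (388,199), so its lip faces lower-left. The knife has an orange handle from (263,270) to (300,254) and its blade tip is at (328,242). Pliers are at (190,285), tweezers at (401,296) and the file at (510,133). The loupe is unclear, possibly the dark item at (525,176). The scene view agrees with this.

```bash
cat > h.py <<'E'
import cv2, numpy as np
def ray(f,uv,z):
    """pixels -> world points on plane z"""
    uv=np.atleast_2d(np.float64(uv)); d=np.c_[uv,np.ones(len(uv))]@np.linalg.inv(f['mtx']).T@f['R']; c=-f['R'].T@f['t']
    return c+d*((z-c[2])/d[:,2])[:,None]
def proj(f,P):
    q=(np.atleast_2d(P)@f['R'].T+f['t'])@f['mtx'].T; return q[:,:2]/q[:,2:]
def wristcam(f,s):
    from scipy.spatial.transform import Rotation as Ro
    T=np.eye(4);T[:3,:3]=Ro.from_quat(s['tool_rot']).as_matrix();T[:3,3]=s['ee_pos']
    C=np.linalg.inv(T@f['mount']); return dict(mtx=f['mtx'],R=C[:3,:3],t=C[:3,3],frame=f['frame'])
def biggest(m,n=1):
    c,_=cv2.findContours(np.uint8(m),0,cv2.CHAIN_APPROX_NONE); return sorted(c,key=cv2.contourArea)[-n:][::-1]
E
python3 - <<'E'
from h import *
for n in('top','scene'):
    f=dict(np.load(n+'0.npz')); im=f['frame']; hsv=cv2.cvtColor(im,cv2.COLOR_RGB2HSV)
    H,S,V=cv2.split(hsv)
    m=(H>7)&(H<18)&(S>170)&(V>120)
    for c in biggest(m,2):
        r=cv2.minAreaRect(c); b=cv2.boxPoints(r); print(n,'orange',np.round(r[0]),np.round(r[1],1)); P=ray(f,b,14); print(np.round(P[:,:2]).tolist(), 'mid',np.round(ray(f,r[0],14)))
    if n=='top':
        w=(S<40)&(V>150); 
        roi=np.zeros_like(w); roi[170:275,350:470]=1
        c=biggest(w&roi)[0]; r=cv2.minAreaRect(c); b=cv2.boxPoints(r); P=ray(f,b,76); print('lid',np.round(b).tolist(),np.round(P[:,:2],1).tolist(),'mid',np.round(ray(f,r[0],76),1), 'sides',np.linalg.norm(np.diff(P,axis=0),axis=1))
        cv2.imwrite('pics/crop1.png',cv2.resize(im[160:320,150:480,::-1],None,fx=2.4,fy=2.4,interpolation=cv2.INTER_CUBIC))
        # blade tip guess
        print('tip',np.round(ray(f,[[328,242],[263,270]],9)))
    else:
        g=(H>60)&(H<90)&(S>80)&(V>30); c=biggest(g)[0]; print('green',cv2.boundingRect(c))
E
```

```text
lid [[380.0, 224.0], [418.0, 180.0], [454.0, 211.0], [416.0, 255.0]] [[522.6, -243.7], [622.3, -328.0], [554.1, -404.6], [456.1, -320.2]] mid [[ 538.3 -324.    76. ]] sides [130.54260835 102.57962896 129.31859056]
tip [[ 491. -131.    9.]
 [ 424.   17.    9.]]
green (381, 251, 71, 43)
```

View pics/crop1.png

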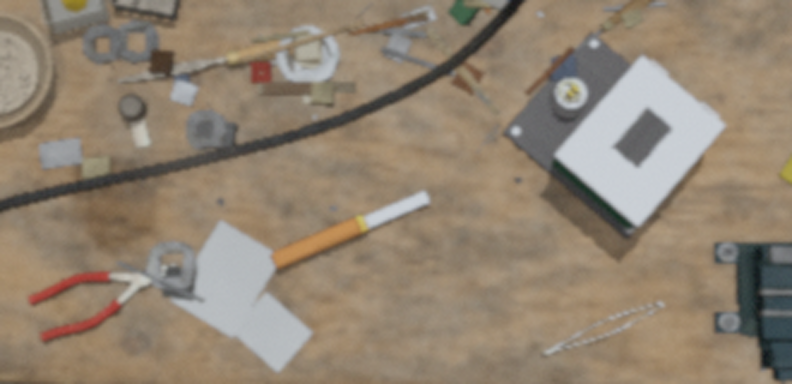

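The lid's lip middle is near (489,-282), its yaw is -0.70, and it measures 130 x 102 mm. The knife handle's middle is near (443,-26), its yaw is -1.146, and its length is 162 mm against the 160 given. Both match the sizes in the task, so I'm moving above the knife.

```bash
python3 -m crank '[83,163,0,0.545,100,83,163,0,0.545,100,83,163,0,0.545,100,83,163,0,0.545,100,83,163,0,0.545,100]' 60
python3 -m crank '[83,163,0,0.545,100,83,163,0,0.545,100,83,163,0,0.545,100,83,163,0,0.545,100,83,163,0,0.545,100]'
python3 -m crank '[83,163,-60,0.545,100,83,163,-60,0.545,100,83,163,-60,0.545,100,83,163,-60,0.545,100,83,163,-60,0.545,100]'
python3 -m crank '[0,0,0,0,100,0,0,0,0,100]'
python3 - <<'E'
from cell import *
from h import *
s=observe(); f=grab_frame('wrist'); print(s['clock'],s['ee_pos'],s['joints'])
cv2.imwrite('pics/w1.png',f['frame'][:,:,::-1]); f=wristcam(f,s); np.savez('w1.npz',**f)
H,S,V=cv2.split(cv2.cvtColor(f['frame'],cv2.COLOR_RGB2HSV))
for c in biggest((H>7)&(H<18)&(S>150)&(V>100),2):
    r=cv2.minAreaRect(c); b=cv2.boxPoints(r); print(r); print(np.round(ray(f,b,18),1).tolist(),np.round(ray(f,r[0],18),1))
E
```

```text
clock: 0.52
ee_pos: [280.5, -345.2, 250.0]
tool_rot: [0.896, 0.444, 0.001, -0.002]
ft_force: [-0.4, 0.4, 0.4]
grip_width: 85.3
finger_force: 0.0
clock: 0.93
ee_pos: [362.5, -182.4, 250.4]
tool_rot: [0.744, 0.668, 0.001, -0.0]
ft_force: [0.8, 0.4, -0.5]
grip_width: 85.2
finger_force: 0.0
clock: 1.35
ee_pos: [443.7, -21.5, 189.2]
tool_rot: [0.538, 0.843, 0.001, -0.001]
ft_force: [0.2, -0.6, -0.1]
grip_width: 85.2
finger_force: 0.0
clock: 1.52
ee_pos: [442.9, -24.5, 189.5]
tool_rot: [0.541, 0.841, -0.0, -0.001]
ft_force: [-0.2, -0.0, 0.5]
grip_width: 85.4
finger_force: 0.0
1.5167 [442.92517531 -24.46613106 189.51355348] [ 0.54501158  0.18734995 -0.59841449  1.86085454  0.1154878   1.12995166
  0.33314834]
((320.0, 218.5), (107.0, 22.0), 90.0)
[[418.1, 11.1, 18.0], [433.2, 18.0, 18.0], [470.2, -60.9, 18.0], [453.7, -68.5, 18.0]] [[443.  -23.4  18. ]]
((510.45001220703125, 355.6500244140625), (5.059643268585205, 24.349536895751953), 18.434947967529297)
[[649.9, -79.0, 18.0], [643.0, -56.0, 18.0], [647.7, -55.6, 18.0], [654.7, -78.6, 18.0]] [[648.8 -67.2  18. ]]
```

View pics/w1.png

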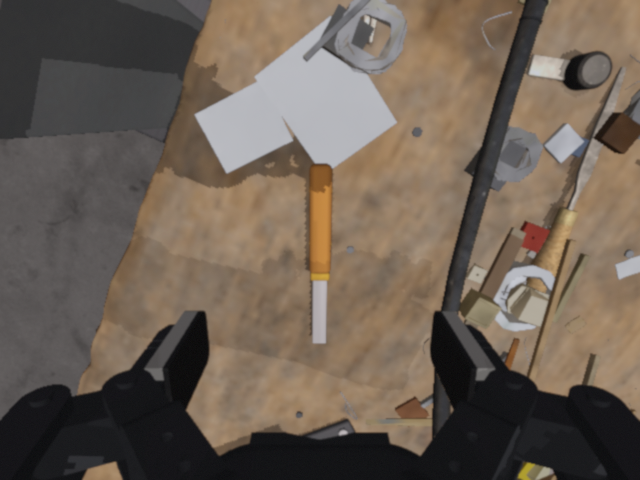

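The wrist view shows the handle centred at (320,220), lined up with the tool and with the blade pointing down-image. I'm descending and gripping.

```bash
python3 -m crank '[0,-1,-40,0,100,0,-1,-80,0,100,0,-1,-110,0,100,0,-1,-140,0,100,0,-1,-155,0,100]'
python3 -m crank '[0,0,-6,0,100,0,0,-13,0,60,0,0,-13,0,22,0,0,-13,0,10,0,0,-13,0,0]' 110
python3 -m crank '[0,0,0,0,0,0,0,0,0,0,0,0,0,0,0,0,0,0,0,0,0,0,0,0,0]'
python3 -m crank '[0,0,0,0,0,0,0,0,0,0,0,0,0,0,0,0,0,0,0,0,0,0,0,0,0]'
python3 -m crank '[0,0,10,0,0,0,0,40,0,0,0,0,80,0,0,0,0,80,0,0,0,0,80,0,0]'
```

```text
clock: 1.98
ee_pos: [440.3, -29.5, 32.3]
tool_rot: [0.544, 0.839, -0.002, -0.002]
ft_force: [-0.9, -0.9, 0.4]
grip_width: 85.5
finger_force: 0.0
clock: 2.4
ee_pos: [444.5, -27.0, 23.5]
tool_rot: [0.542, 0.84, 0.001, 0.001]
ft_force: [0.2, -1.0, -0.6]
grip_width: 38.9
finger_force: 0.0
clock: 2.82
ee_pos: [444.3, -26.7, 23.7]
tool_rot: [0.542, 0.84, 0.0, 0.001]
ft_force: [-1.8, 0.7, 6.9]
grip_width: 14.9
finger_force: 108.2
clock: 3.23
ee_pos: [444.3, -26.7, 23.7]
tool_rot: [0.542, 0.84, 0.0, 0.001]
ft_force: [-1.7, 0.0, 6.7]
grip_width: 14.9
finger_force: 108.2
clock: 3.65
ee_pos: [445.7, -26.6, 105.3]
tool_rot: [0.542, 0.84, 0.001, 0.003]
ft_force: [-0.2, 0.7, -0.9]
grip_width: 15.2
finger_force: 107.8
```

```bash
python3 -m crank '[-32,-81,10,0.22,0,-32,-81,10,0.22,0,-65,-162,10,0.44,0,-65,-162,10,0.44,0,-65,-162,10,0.44,0]'
python3 -m crank '[0,0,0,0,0,0,0,0,0,0,0,0,0,0,0]'
python3 - <<'E'
from cell import *
from h import *
from scipy.spatial.transform import Rotation as Ro
s=observe(); p=s['ee_pos']; R=Ro.from_quat(s['tool_rot']).as_matrix(); print(p,'bladeyaw',np.arctan2(-R[1,0],-R[0,0]))
b=-R[:,0]; tip=p+b*113-[0,0,14.7]; print('pred tip',tip)
fs={n:grab_frame(n) for n in('top','scene')}
out=[]
for n,f in fs.items():
    np.savez(n+'1.npz',**f); u=proj(f,[tip,p+b*45-[0,0,14.7]]); print(n,u.round(1).tolist())
    x,y=u.mean(0).astype(int); c=f['frame'][max(y-50,0):y+50,max(0,x-65):x+65]; print('origin',x-65,y-50)
    out.append(cv2.resize(c[:,:,::-1],(520,400),interpolation=cv2.INTER_CUBIC)) 
cv2.imwrite('pics/p2.png',cv2.resize(np.hstack(out),(800,308)))
E
```

```text
clock: 4.07
ee_pos: [377.2, -188.3, 111.7]
tool_rot: [0.342, 0.94, 0.001, -0.001]
ft_force: [0.8, -0.6, 0.0]
grip_width: 14.9
finger_force: 107.8
clock: 4.32
ee_pos: [377.6, -188.0, 111.7]
tool_rot: [0.346, 0.938, 0.0, -0.001]
ft_force: [0.5, -0.1, 0.2]
grip_width: 14.8
finger_force: 107.9
[ 377.5626905  -187.97433668  111.68421989] bladeyaw -0.7067279534497026
pred tip [ 463.49798232 -261.35063255   96.7725035 ]
top [[389.5, 249.9], [368.7, 273.9]]
origin 314 211
scene [[372.2, 245.6], [340.2, 248.9]]
origin 291 197
```

View pics/p2.png

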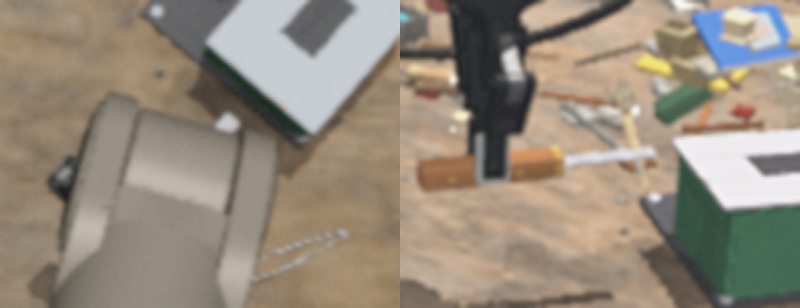

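The scene view shows the blade level with its tip at about (374,246), within 2 px of the prediction. In the top view the tip is at about (390,248), in front of the lip. I'm descending to slot height and checking the lid corner against the model.

```bash
python3 -m crank '[0,0,-14,0,0,0,0,-28.5,0,0,0,0,-28.5,0,0,0,0,-28.5,0,0]'
python3 - <<'E'
from cell import *
from h import *
s=observe(); p=s['ee_pos']; print(p,s['clock'])
e=np.array([.764,-.646,0]); l=np.array([.646,.764,0]); o=np.array([540.6,-326,0])
f=grab_frame('scene'); 
for nm,X in dict(lipL=o-66*e+50*l+[0,0,76],lipR=o-66*e-50*l+[0,0,76],lipLlow=o-66*e+50*l+[0,0,72],tip=p+e*116-[0,0,16],entry=o-66*e+[0,0,67]).items(): print(nm,proj(f,X).round(1))
x0,y0=340,215
cv2.imwrite('pics/p3.png',cv2.resize(f['frame'][y0:y0+90,x0:x0+120,::-1],(800,600),interpolation=cv2.INTER_CUBIC))
E
```

```text
clock: 4.75
ee_pos: [378.0, -186.8, 83.3]
tool_rot: [0.344, 0.939, 0.0, -0.001]
ft_force: [0.2, -0.8, -0.3]
grip_width: 15.1
finger_force: 107.9
[ 378.00727914 -186.83120819   83.30862338] 4.75
lipL [[378.8 242.2]]
lipR [[396.6 264.2]]
lipLlow [[378.7 243.8]]
tip [[372.3 257.8]]
entry [[387.  256.6]]
```

View pics/p3.png

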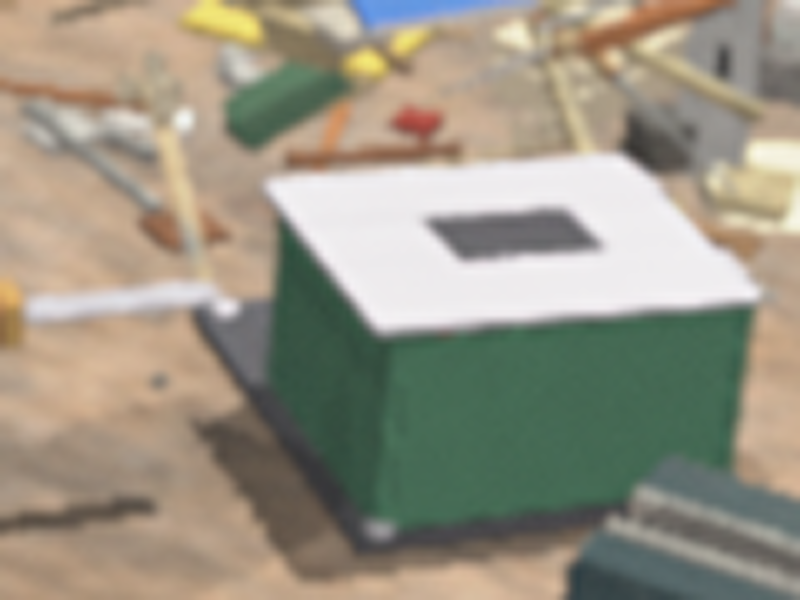

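The tip at (372,259) sits slightly below mid-slot, and the lid corners at (380,242) and (397,265) agree with the model. I'm raising 1.5 mm and inserting about 50 mm. That stops the blade short of the lever pad's raised front edge.

```bash
python3 -m crank '[6,-5,1.5,0,0,12,-10,1.5,0,0,18,-15,1.5,0,0,24,-20,1.5,0,0,26,-22,1.5,0,0]' 120
python3 -m crank '[3,-2.5,0,0,0,6,-5,0,0,0,9,-7.5,0,0,0,12,-10,0,0,0,12,-10,0,0,0]'
python3 - <<'E'
from cell import *
from h import *
f=grab_frame('scene'); x0,y0=330,215; p=observe()['ee_pos']; d=p-[540.6,-326,0]; print('tcp exp',d@[.764,-.646,0],d@[.646,.764,0],p[2])
cv2.imwrite('pics/p4.png',cv2.resize(f['frame'][y0:y0+75,x0:x0+100,::-1],(640,480),interpolation=cv2.INTER_CUBIC))
E
```

```text
clock: 5.22
ee_pos: [406.0, -212.1, 85.8]
tool_rot: [0.346, 0.938, 0.0, 0.001]
ft_force: [-0.1, -0.8, -0.6]
grip_width: 14.6
finger_force: 121.4
clock: 5.63
ee_pos: [416.9, -221.2, 85.4]
tool_rot: [0.346, 0.938, 0.0, 0.0]
ft_force: [-0.2, -0.4, -0.2]
grip_width: 14.4
finger_force: 121.4
tcp exp -162.82071013281077 0.17781570640267846 85.28930583330893
```

View pics/p4.png

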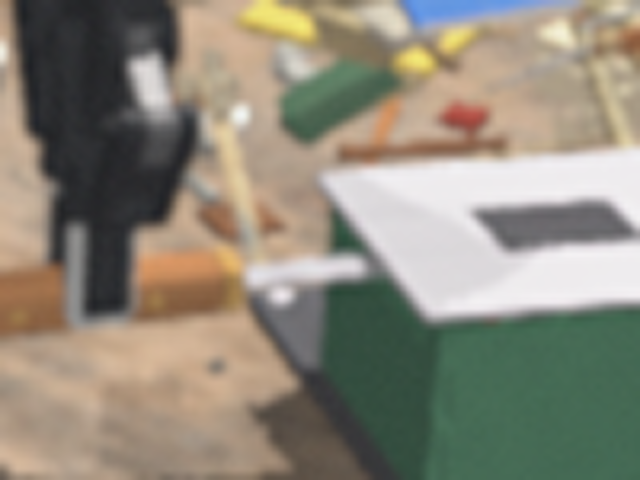

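The blade, visible from (250,270) to (375,265), disappears under the lip into the dark slot with no force felt. I'm lifting now.

```bash
python3 -m crank '[0,0,5,0,0,0,0,11,0,0,0.5,-0.5,18,0,0,1.5,-1.5,25,0,0,2.5,-2,31,0,0]'
python3 -m crank '[1,-1,6,0,0,2.5,-2,12,0,0,4.5,-4,18,0,0,6.5,-5.5,24,0,0,9,-7.5,30,0,0]'
python3 - <<'E'
from cell import *
from h import *
f=grab_frame('scene'); x0,y0=310,150
cv2.imwrite('pics/p5.png',cv2.resize(f['frame'][y0:y0+150,x0:x0+200,::-1],(640,480),interpolation=cv2.INTER_CUBIC))
E
```

```text
clock: 6.1
ee_pos: [418.5, -222.6, 117.2]
tool_rot: [0.346, 0.938, -0.0, -0.0]
ft_force: [-0.0, -1.1, -2.4]
grip_width: 14.2
finger_force: 121.5
clock: 6.52
ee_pos: [427.9, -230.3, 146.9]
tool_rot: [0.346, 0.938, -0.0, 0.0]
ft_force: [-0.2, 0.5, -2.0]
grip_width: 14.6
finger_force: 121.4
```

View pics/p5.png

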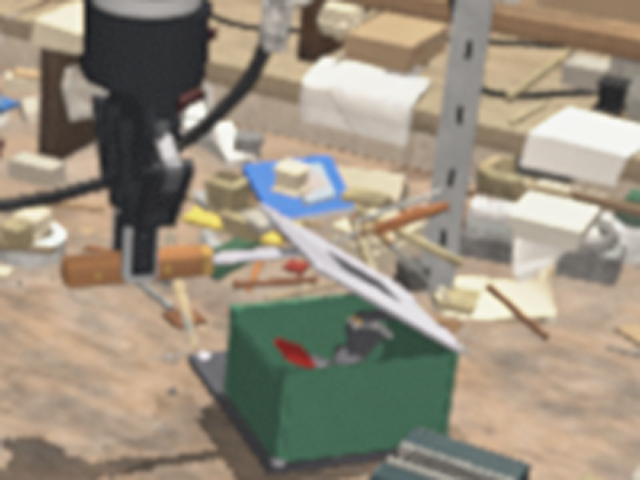

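The cover is up about 0.6 rad, resting on the blade tip at (320,255). The knife is still level, and the red lever shows at (295,352). I'm continuing round the arc.

```bash
python3 -m crank '[5,-4.5,9,0,0,11,-9,18,0,0,15,-13,24,0,0,20,-17,29,0,0,25,-21,34,0,0]'
python3 -m crank '[5,-4,4,0,0,10.5,-9,7.5,0,0,16,-14,11,0,0,22,-19,13,0,0,28,-23.5,15,0,0]'
python3 -m crank '[6,-5,1,0,0,12,-10,2,0,0,18,-15,2,0,0,24,-20.5,2,0,0,30,-25,1,0,0]'
python3 -m crank '[6,-5,-1,0,0,11,-9,-3,0,0,11,-9,-3,0,0,11,-9,-3,0,0]'
python3 - <<'E'
from cell import *
from h import *
f=grab_frame('scene'); x0,y0=310,120; p=observe()['ee_pos']; d=p-[540.6,-326,0]; print('tcp exp',d@[.764,-.646,0],d@[.646,.764,0],p[2])
cv2.imwrite('pics/p6.png',cv2.resize(f['frame'][y0:y0+180,x0:x0+240,::-1],(640,480),interpolation=cv2.INTER_CUBIC))
E
```

```text
clock: 6.98
ee_pos: [452.9, -251.4, 180.6]
tool_rot: [0.346, 0.938, -0.0, -0.0]
ft_force: [-0.7, 0.7, -1.2]
grip_width: 14.9
finger_force: 117.0
clock: 7.4
ee_pos: [481.4, -275.3, 195.5]
tool_rot: [0.346, 0.938, -0.0, 0.0]
ft_force: [-1.1, -0.0, -1.1]
grip_width: 14.5
finger_force: 117.1
clock: 7.82
ee_pos: [511.4, -300.3, 196.3]
tool_rot: [0.346, 0.938, -0.0, 0.0]
ft_force: [0.2, 0.1, -0.3]
grip_width: 14.5
finger_force: 117.1
clock: 8.15
ee_pos: [522.0, -308.7, 192.8]
tool_rot: [0.346, 0.938, 0.0, -0.0]
ft_force: [-0.6, 0.6, 0.0]
grip_width: 14.5
finger_force: 122.3
tcp exp -25.669514150623293 1.335584155946325 193.15020257434918
```

View pics/p6.png

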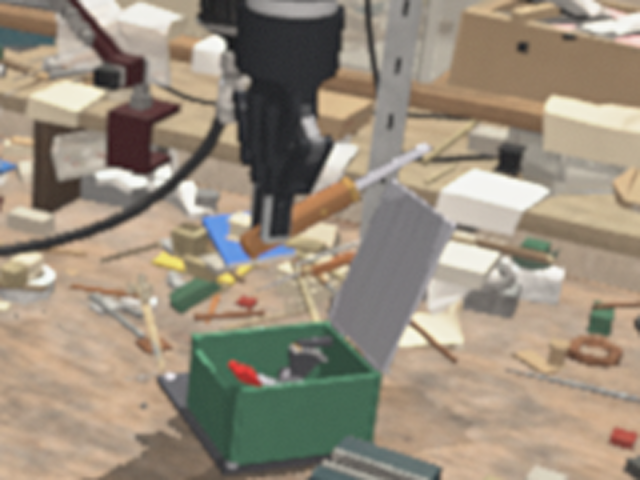

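The cover is far up, with its lip edge from (395,187) to (455,228). The knife has pitched up in the grip, so its tip at (425,150) is now above the lip. I'm estimating the cover angle and knife pitch from these points.

```bash
python3 - <<'E'
from cell import *
from h import *
f=grab_frame('scene'); e=np.array([.764,-.646,0]); l=np.array([.646,.764,0]); o=np.array([540.6,-326,0]);z=np.array([0,0,1.])
P=lambda x,y,h:o+x*e+y*l+h*z
for t in(1.3,1.4,1.5,1.6,1.7,1.8,1.9):
    c,s=np.cos(t),np.sin(t); print(t,proj(f,[P(60-126*c,50,72+126*s),P(60-126*c,-50,72+126*s)]).round(1).tolist())
print('seen',[395/2.667+310,187/2.667+120],[455/2.667+310,228/2.667+120])
p=observe()['ee_pos']
for a in(.3,.4,.5,.6,.7): print(a,proj(f,[p-15*z+115*(np.cos(a)*e+np.sin(a)*z),p-15*z-45*(np.cos(a)*e+np.sin(a)*z)]).round(1).tolist())
print('tip seen',425/2.667+310,150/2.667+120,'butt',248/2.667+310,245/2.667+120)
E
```

```text
1.3 [[424.0, 187.6], [446.2, 205.6]]
1.4 [[429.5, 185.9], [452.1, 203.8]]
1.5 [[435.1, 184.8], [458.1, 202.5]]
1.6 [[440.6, 184.2], [464.0, 201.9]]
1.7 [[446.0, 184.2], [469.8, 201.8]]
1.8 [[451.2, 184.8], [475.3, 202.3]]
1.9 [[456.2, 185.9], [480.6, 203.5]]
seen [458.10648668916383, 190.11623547056618] [480.6036745406824, 205.48931383577053]
0.3 [[461.6, 185.0], [389.0, 213.1]]
0.4 [[460.5, 180.1], [389.6, 214.9]]
0.5 [[458.9, 175.4], [390.4, 216.7]]
0.6 [[456.9, 170.9], [391.3, 218.4]]
0.7 [[454.3, 166.8], [392.4, 219.9]]
tip seen 469.35508061492317 176.2429696287964 butt 402.9883764529434 211.86351706036746
```

The cover is at about 1.9 rad, so that part is done. The knife has pitched up about 0.45 rad and slid roughly 23 mm forward in the grip. I'm backing off upward and carrying it back to its original spot, where it will go down butt first.

```bash
python3 -m crank '[0,0,15,0,0,-10,9,20,0,0,-30,26,20,0,0,-53,45,20,0,0,-76,65,20,0,0]'
python3 -m crank '[0,20,0,0,0,0,55,0,-0.12,0,0,90,0,-0.24,0,0,130,0,-0.36,0,0,165,0,-0.44,0]'
python3 -m crank '[-12,74,-40,0,0,-12,74,-80,0,0,-12,74,-110,0,0,-12,74,-135,0,0,-12,74,-145,0,0]'
python3 -m crank '[0,0,0,0,0,0,0,0,0,0]'
python3 - <<'E'
from cell import *
from h import *
f=grab_frame('scene'); x0,y0=190,120; p=observe()['ee_pos']; print(p,proj(f,p))
cv2.imwrite('pics/p7.png',cv2.resize(f['frame'][y0:y0+240,x0:x0+320,::-1],(800,600),interpolation=cv2.INTER_CUBIC))
E
```

```text
clock: 8.67
ee_pos: [444.9, -242.8, 213.4]
tool_rot: [0.346, 0.938, -0.0, 0.0]
ft_force: [-0.9, -0.4, 0.6]
grip_width: 13.8
finger_force: 122.4
clock: 9.08
ee_pos: [445.2, -76.8, 213.8]
tool_rot: [0.544, 0.839, -0.0, 0.001]
ft_force: [0.9, 0.4, -0.3]
grip_width: 14.1
finger_force: 122.4
clock: 9.5
ee_pos: [428.5, -2.9, 64.1]
tool_rot: [0.54, 0.842, -0.002, -0.004]
ft_force: [-2.4, -0.1, 0.2]
grip_width: 14.0
finger_force: 122.5
clock: 9.67
ee_pos: [434.6, -5.1, 69.3]
tool_rot: [0.542, 0.84, 0.0, 0.001]
ft_force: [-0.2, -0.3, 0.4]
grip_width: 14.0
finger_force: 122.4
[435.76747147  -5.2217544   70.20562859] [[267.08434997 229.68997807]]
```

View pics/p7.png

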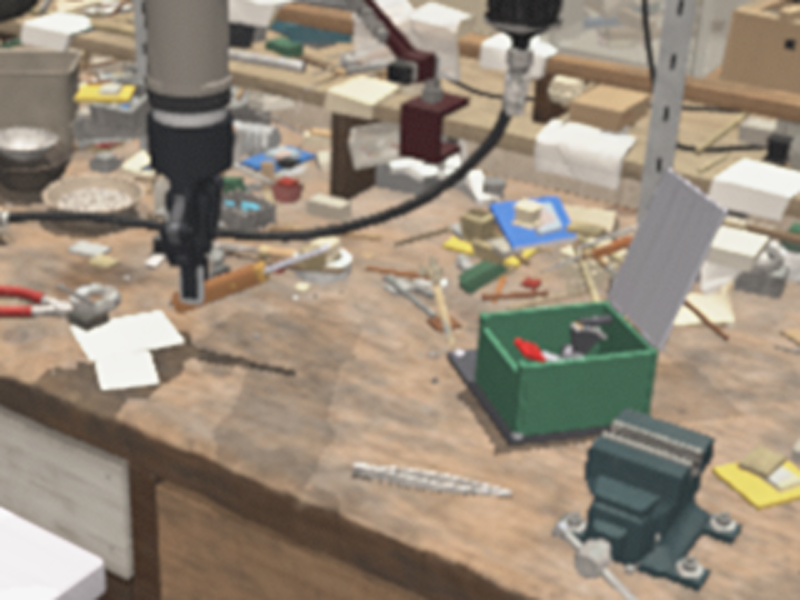

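The cover stands well open with its lip edge near (695,190). The knife is held near its butt at (180,305), tip up at (335,245), over clear bench. I'm lowering with a weak grip and then letting go.

```bash
python3 -m crank '[0,0,-8,0,0,0,0,-16,0,0,0,0,-24,0,0,0,0,-28,0,0,0,0,-30,0,0]' 120
python3 -m crank '[0,0,-2,0,0,0,0,-4,0,0,0,0,-6,0,0,0,0,-8,0,0,0,0,-10,0,0]' 20
python3 -m crank '[0,0,-2,0,0,0,0,-4,0,0,0,0,-6,0,0,0,0,-7,0,0,0,0,-7,0,0]'

```

```text
clock: 10.13
ee_pos: [433.1, -4.8, 37.5]
tool_rot: [0.542, 0.84, -0.0, -0.001]
ft_force: [0.2, 0.4, -0.1]
grip_width: 13.9
finger_force: 122.4
clock: 10.55
ee_pos: [434.8, -6.0, 34.0]
tool_rot: [0.542, 0.84, -0.003, 0.002]
ft_force: [-12.6, -7.4, 47.9]
grip_width: 13.9
finger_force: 126.9
clock: 10.97
ee_pos: [443.1, 1.1, 27.0]
tool_rot: [0.541, 0.841, 0.008, 0.006]
ft_force: [0.9, 6.3, 27.1]
grip_width: 14.3
finger_force: 139.8
```

```bash
python3 -m crank '[0,0,3,0,0,0,0,3,0,20,0,0,3,0,25,0,0,3,0,30,0,0,3,0,40]' 20
python3 -m crank '[0,0,3,0,60,0,0,3,0,100,0,0,3,0,100,0,0,3,0,100,0,0,3,0,100]'
python3 -m crank '[0,0,40,0,100,0,0,80,0,100,0,0,120,0,100,0,0,150,0,100,0,0,150,0,100]'
python3 -m crank '[0,0,0,0,100,0,0,0,0,100,0,0,0,0,100]'
python3 - <<'E'
from cell import *
from h import *
f=grab_frame('scene'); x0,y0=190,120; 
im1=cv2.resize(f['frame'][180:330,200:400,::-1],(400,300),interpolation=cv2.INTER_CUBIC)
s=observe(); w=grab_frame('wrist'); im2=cv2.resize(w['frame'][:,:,::-1],(400,300)); cv2.imwrite('pics/p8.png',np.hstack([im1,im2]))
f=wristcam(w,s); np.savez('w2.npz',**f); H,S,V=cv2.split(cv2.cvtColor(f['frame'],cv2.COLOR_RGB2HSV))
c=biggest((H>7)&(H<18)&(S>150)&(V>100))[0]; r=cv2.minAreaRect(c); P=ray(f,cv2.boxPoints(r),18); print(s['ee_pos'],r,P.round(1).tolist(),np.linalg.norm(np.diff(P,axis=0),axis=1))
E
```

```text
clock: 11.38
ee_pos: [433.0, -5.0, 23.9]
tool_rot: [0.542, 0.84, -0.001, -0.0]
ft_force: [-0.7, 0.5, 0.8]
grip_width: 34.3
finger_force: 0.0
clock: 11.8
ee_pos: [433.6, -4.7, 27.2]
tool_rot: [0.542, 0.84, -0.0, -0.0]
ft_force: [1.1, -0.5, 0.8]
grip_width: 85.3
finger_force: 0.0
clock: 12.22
ee_pos: [438.4, -4.1, 183.5]
tool_rot: [0.542, 0.84, 0.003, 0.006]
ft_force: [0.7, 0.2, -0.6]
grip_width: 85.4
finger_force: 0.0
clock: 12.47
ee_pos: [432.3, -4.7, 175.9]
tool_rot: [0.542, 0.84, -0.001, -0.001]
ft_force: [-0.1, -0.3, 0.0]
grip_width: 85.2
finger_force: 0.0
[432.33991693  -4.67041333 175.76074014] ((326.2421569824219, 240.51910400390625), (109.0715560913086, 22.715545654296875), 85.76361083984375) [[414.8, 18.6, 18.0], [429.3, 26.6, 18.0], [472.2, -50.0, 18.0], [456.4, -58.8, 18.0]] [16.61427136 87.7372053  18.18865088]
```

View pics/p8.png

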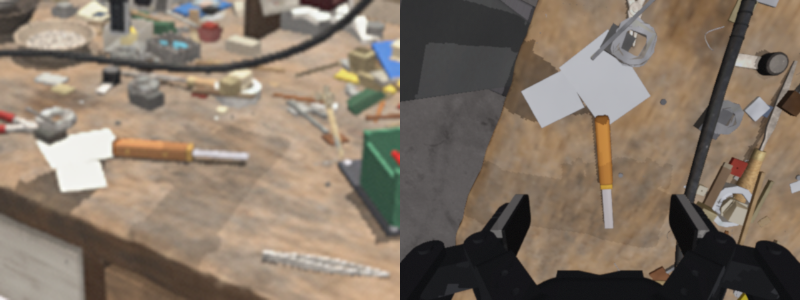

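The knife lies flat on the bench, its handle spanning 88 x 18 mm in the wrist view, clear of the papers and the expander. I'm moving above the lever with the fingers shut.

```bash
python3 -m crank '[10,-37,20,0.1,0,20,-74,20,0.2,0,30,-111,20,0.3,0,40,-148,20,0.4,0,40,-149,20,0.44,0]'
python3 -m crank '[10,-37,0,0,0,20,-74,0,0,0,30,-111,0,0,0,40,-149,0,0,0,40,-149,0,0,0]'
python3 -m crank '[0,0,-20,0,0,0,0,-40,0,0,0,0,-40,0,0,0,0,-40,0,0,0,0,-40,0,0]'
python3 - <<'E'
from cell import *
from h import *
s=observe(); f=wristcam(grab_frame('wrist'),s); p=s['ee_pos']; cv2.imwrite('pics/w3.png',f['frame'][:,:,::-1]); np.savez('w3.npz',**f)
e=np.array([.764,-.646,0]); l=np.array([.646,.764,0]); o=np.array([540.6,-326,0])
print(p,'exp',(p-o)@e,(p-o)@l,s['joints'])
H,S,V=cv2.split(cv2.cvtColor(f['frame'],cv2.COLOR_RGB2HSV)); m=((H<6)|(H>174))&(S>150)&(V>80)
for c in biggest(m,3):
    r=cv2.minAreaRect(c); P=ray(f,np.vstack([cv2.boxPoints(r),r[0]]),60)-o; print(r,[(round(float(q@e),1),round(float(q@l),1)) for q in P])
for nm,X in dict(FL=o-60*e+49*l+[0,0,62],FR=o-60*e-49*l+[0,0,62],pad=o-30*e+[0,0,60],iFL=o-55*e+44*l+[0,0,62],iFR=o-55*e-44*l+[0,0,62]).items(): print(nm,proj(f,X).round())
E
```

```text
clock: 12.98
ee_pos: [473.7, -163.9, 195.6]
tool_rot: [0.35, 0.937, -0.002, 0.0]
ft_force: [-0.0, -1.4, -1.0]
grip_width: 25.5
finger_force: 0.0
clock: 13.4
ee_pos: [512.0, -313.6, 194.1]
tool_rot: [0.352, 0.936, -0.003, -0.001]
ft_force: [-1.4, -2.4, -1.0]
grip_width: 0.3
finger_force: 0.0
clock: 13.82
ee_pos: [514.0, -302.3, 157.6]
tool_rot: [0.345, 0.938, 0.0, 0.0]
ft_force: [0.8, 0.1, 0.1]
grip_width: 0.3
finger_force: 0.0
[ 513.95846343 -302.30884081  157.55196347] exp -35.65862277454171 0.8896129991390885 [ 0.8776416   0.52932273 -0.552667    1.50155246  0.28896675  1.19273948
  1.14471202]
((316.0, 251.5), (29.0, 42.0), 90.0) [(-44.4, -13.7), (-44.3, 11.5), (-25.7, 11.7), (-25.8, -14.1), (-35.2, -1.2)]
((567.0746459960938, 338.4320983886719), (21.323726654052734, 19.84384536743164), 47.72631072998047) [(24.6, 153.1), (14.8, 160.8), (26.5, 172.4), (36.6, 164.8), (25.6, 162.8)]
FL [[402. 212.]]
FR [[233. 212.]]
pad [[318. 259.]]
iFL [[393. 220.]]
iFR [[243. 221.]]
```

View pics/w3.png

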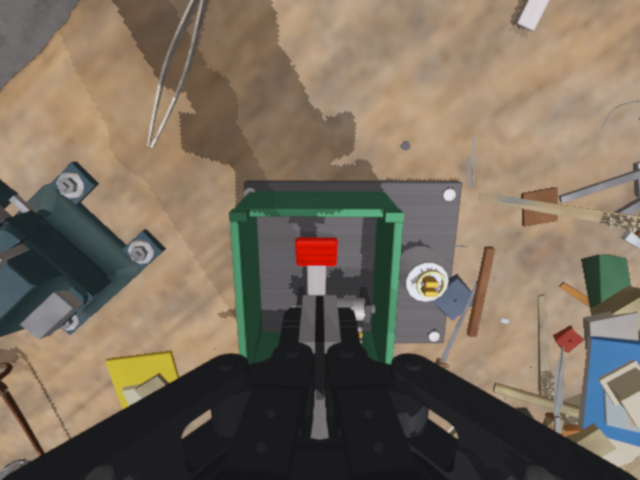

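The housing's front corners match the model at (233,212) and (402,212). The red pad is centred at (316,251), under the finger line. I'm descending to just above the pad and then pressing in small steps.

```bash
g(){ grep -E "ee_pos|ft_force" | cut -c1-60 | tr '\n' ' '; echo; }
python3 -m crank '[0,-1,-20,0,0,0,-1,-40,0,0,0,-1,-55,0,0,0,-1,-65,0,0,0,-1,-65,0,0]' 60 | g
python3 -m crank '[0,0,-2,0,0,0,0,-4,0,0,0,0,-4,0,0,0,0,-4,0,0]' | g
python3 -m crank '[0,0,-2,0,0,0,0,-3,0,0,0,0,-3,0,0,0,0,-3,0,0]' | g
python3 -m crank '[0,0,-1,0,0,0,0,-2,0,0,0,0,-2,0,0]' | g
python3 -m crank '[0,0,-1,0,0,0,0,-2,0,0,0,0,-2,0,0]' | g
python3 -m crank '[0,0,-1,0,0,0,0,-2,0,0,0,0,-2,0,0]' | g
python3 -m crank '[0,0,-1,0,0,0,0,-2,0,0,0,0,-2,0,0]' | g
python3 -m crank '[0,0,-1,0,0,0,0,-2,0,0,0,0,-2,0,0]' | g
```

```text
ee_pos: [512.7, -303.1, 91.0] ft_force: [-0.7, -0.0, 0.4] 
ee_pos: [514.3, -303.8, 89.2] ft_force: [0.6, 0.4, -0.1] 
ee_pos: [513.6, -303.6, 85.2] ft_force: [-0.7, 0.1, -0.2] 
ee_pos: [513.9, -303.6, 83.5] ft_force: [0.7, -0.6, 1.1] 
ee_pos: [514.2, -303.6, 82.5] ft_force: [-1.3, 0.5, 7.4] 
ee_pos: [514.4, -303.5, 81.3] ft_force: [-2.7, 1.2, 9.6] 
ee_pos: [514.3, -303.7, 78.8] ft_force: [-0.4, 0.4, 3.5] 
ee_pos: [513.8, -303.2, 75.7] ft_force: [-0.1, 2.0, 5.0]
```

```bash
g(){ grep -E "ee_pos|ft_force" | cut -c1-60 | tr '\n' ' '; echo; }
for_none=1
python3 -m crank '[0,0,-1,0,0,0,0,-2,0,0,0,0,-2,0,0]' | g
python3 -m crank '[0,0,-1,0,0,0,0,-2,0,0,0,0,-2,0,0]' | g
python3 -m crank '[0,0,-1,0,0,0,0,-2,0,0,0,0,-2,0,0]' | g
python3 -m crank '[0,0,-1,0,0,0,0,-2,0,0,0,0,-2,0,0]' | g
python3 -m crank '[0,0,-1,0,0,0,0,-2,0,0,0,0,-2,0,0]' | g
python3 -m crank '[0,0,-1,0,0,0,0,-2,0,0,0,0,-2,0,0]' | g
python3 -m crank '[0,0,-1,0,0,0,0,-2,0,0,0,0,-2,0,0]' | g
```

```text
ee_pos: [513.6, -303.2, 73.1] ft_force: [0.0, 1.2, 3.9] 
ee_pos: [513.7, -303.0, 71.8] ft_force: [-2.2, 3.0, 7.6] 
ee_pos: [513.8, -302.8, 70.7] ft_force: [-3.9, 2.8, 12.2] 
ee_pos: [513.8, -303.1, 67.8] ft_force: [-1.4, 1.7, 4.3] 
ee_pos: [513.4, -302.9, 65.1] ft_force: [-1.2, 1.5, 4.4] 
ee_pos: [513.5, -303.3, 62.9] ft_force: [-0.9, 2.0, 4.1] 
ee_pos: [513.7, -303.2, 61.7] ft_force: [-2.4, 3.7, 7.9]
```

```bash
g(){ grep -E "ee_pos|ft_force" | cut -c1-60 | tr '\n' ' '; echo; }
python3 -m crank '[0,0,-1,0,0,0,0,-2,0,0,0,0,-2,0,0]' | g
python3 -m crank '[0,0,-1,0,0,0,0,-2,0,0,0,0,-2,0,0]' | g
python3 -m crank '[0,0,-1,0,0,0,0,-2,0,0,0,0,-2,0,0]' | g
python3 -m crank '[0,0,-1,0,0,0,0,-1,0,0,0,0,-1,0,0]' | g
python3 -m crank '[0,0,-1,0,0,0,0,-1,0,0,0,0,-1,0,0]' | g
```

```text
ee_pos: [513.8, -302.9, 60.6] ft_force: [-3.6, 4.1, 11.9] 
ee_pos: [513.5, -303.3, 57.3] ft_force: [-2.0, 2.0, 3.8] 
ee_pos: [513.4, -303.3, 54.9] ft_force: [-0.8, 1.7, 3.7] 
ee_pos: [513.6, -303.7, 54.0] ft_force: [-1.7, 1.3, 3.1] 
ee_pos: [513.7, -303.7, 53.4] ft_force: [-1.2, 2.5, 4.0]
```

```bash
g(){ grep -E "ee_pos|ft_force" | cut -c1-60 | tr '\n' ' '; echo; }
python3 -m crank '[0,0,-1,0,0,0,0,-1,0,0,0,0,-1,0,0]' | g
python3 -m crank '[0,0,-0.5,0,0,0,0,-0.5,0,0,0,0,-0.5,0,0]' | g
```

```text
ee_pos: [513.8, -303.6, 52.9] ft_force: [-2.5, 2.4, 6.7] 
ee_pos: [513.8, -303.6, 52.7] ft_force: [-3.4, 3.2, 8.3]
```

```bash
python3 -m crank '[0,0,0.3,0,0,0,0,0.3,0,0,0,0,0.3,0,0,0,0,0.3,0,0,0,0,0.3,0,0]'; python3 -m crank '[0,0,0,0,0,0,0,0,0,0,0,0,0,0,0,0,0,0,0,0,0,0,0,0,0]'
python3 - <<'E'
from cell import *
from h import *
f=grab_frame('scene'); cv2.imwrite('pics/p9.png',cv2.resize(f['frame'][150:360,190:470,::-1],(800,600),interpolation=cv2.INTER_CUBIC)); print(observe()['clock'])
E
```

```text
clock: 20.12
ee_pos: [513.8, -303.6, 52.8]
tool_rot: [0.346, 0.938, -0.0, 0.0]
ft_force: [-2.7, 2.4, 7.4]
grip_width: -0.2
finger_force: 3.7
clock: 20.53
ee_pos: [513.8, -303.6, 52.8]
tool_rot: [0.346, 0.938, -0.0, 0.0]
ft_force: [-3.9, 2.9, 7.7]
grip_width: 0.1
finger_force: 3.7
20.5833
```

View pics/p9.png

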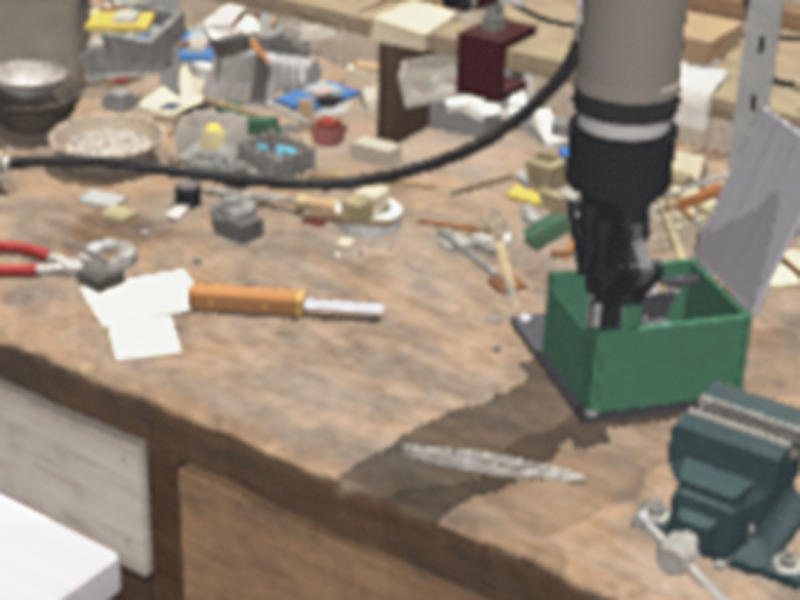

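The knife lies flat from (190,297) to (383,310), the cover is open behind the arm, and the fingers hold the lever at about 7.5 N. The pliers and tweezers look unmoved, so I'm handing in.

```bash
python3 -c "
from cell import *
print(hand_in())"
```

```text
the job is handed in; nothing more can be done
None
```

I handed the job in at about 20.6 s with the cover open at about 1.9 rad, the knife lying flat on the bench clear of the expander, and the closed fingertips holding the lever at the third click with about 7.5 N; the hand-in call returned no verdict.

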